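Set the stock tally wheel to full by flicking it click by click

ROBOT

A 6-joint arm with a two-finger parallel gripper is mounted at the origin on the work surface. World frame = base frame: x ahead of the robot, y to its left, z up, the work surface at z = 0. Lengths are in m, angles in degrees, forces in N, time in s.
With the tool pointing down it reaches from about 0.25 to 0.775 m from the base axis. Payload 4 kg.
Tool frame: the origin (TCP) lies between the finger pads; the fingertips stand 19 mm ahead of it and the grasp point (between the pads) is the TCP; z points along the fingers, y is the line along which they close (so a half turn about z gives the same grasp; the last joint's range is limited). The gripper opens to 94 mm and grips with 3 to 60 N. Pads are 16 mm wide; open, the fingers measure 119 mm over their backs; the gripper's body (75 mm by 177 mm) begins 78 mm behind the grasp point.
Start: joints at [62.275, 4.996, 78.535, -0, 96.463, -5.907], TCP at [0.204, 0.511, 0.188] pointing down, gripper open.
Joint ranges: [-177.83, 177.83], [-43.37, 116.18], [15.69, 146.23], [-61.86, 241.86], [9.47, 152.12], [-147.06, 147.06]. Speed limits (degrees/s): [159.86, 159.86, 180, 180, 180, 180].

INTERFACE

Orientations are given as a 3x3 rotation matrix whose columns are the frame's x, y, z axes.
In Python, from cell import bot gives the robot as it stands. The module is installed in compiled form; this text tells all that it offers.
- The arm moves only by the shell command python3 -m crank 'ROWS' [OPENING] [FORCE]. ROWS is JSON, one flat list of numbers, 6 for each row, row after row: the shift along the world's x, y, z in units of 30 mm (1.0 is 30 mm), then the turn, a rotation vector about the world's x, y, z in units of 6 degrees (1.0 is 6 degrees). In form: [dx, dy, dz, wx, wy, wz, dx, dy, dz, wx, wy, wz, ...]. A call has 1 to 20 rows; each row shifts and turns the commanded pose from where the row before left it; what a row does not reach is not made up. A row lasts 1/12 s, in which the tool goes at most 41.7 mm and 7.16 degrees, less where a joint would pass 70% of its speed; a pose out of reach is approached as far as the arm can. A call is refused whole if a number of a shift passes 1 or a number of a turn 1, either way. A call with a gripper value outside its range is refused whole. OPENING is the gripper command: -1 is shut, 1 is fully open, values between are in proportion, set as the call begins (- or left out, the last holds). The fingers move at their own pace and stop on an object; FORCE is the grip in N (left out, the last holds). Time passes only in rows, so rows that do not move let the fingers close. It gives the time, the measured TCP pose, the force, the opening and the grip force at its end, in the units of the state.
- bot.get_obs(): the state, without advancing time (a new reading comes with each control period).
- bot.camera(name): name is "side" or "top" or "wrist"; returns a dict with "color" (420x560x3 uint8, red, green, blue), "range_z" (420x560 float32, m along the optical axis (not along the pixel's ray), 0 where there is no reading), "mtx" (3x3 intrinsics, pixels), "rvec" (rotation vector, rad) and "tvec" (3), from world to camera coordinates, as OpenCV has them. Camera axes: x right, y down, z forward; pixel columns grow to the right and rows downward; lengths in m; the calibration is good to about 2 mm. A picture is of the moment at which its call begins.
- bot.sign_off(): hands the job in; it is judged then, once.
The state is a dict: "time": time; "q": joint angles; "joint_vel": joint speeds; "effort": joint torques, N m; "tool_pos": TCP position; "orientation": TCP orientation; "ft_force": force on the tool from outside, world axes, zero at the start; "moment": the same for the moment, N m; "finger_gap": finger opening in m; "finger_force": force on a finger pad.
Only numpy, scipy, OpenCV 4.12 (cv2) and the standard library are available. Lean on these libraries where they do the work, as an engineer would, in place of code of your own. Each camera call takes 0.05 s, during which the arm holds its last target. There are 200 camera calls.

TASK

The tray full of bearings has just been restocked, so set its tally wheel to full: with a fingertip, flick the lobes of the white wheel in front of that tray clockwise (seen from above), click by click, until its one long lobe rests exactly at the pointer post beside the tray, without going past it. Leave the wheel of the empty tray as it is, and do not pick up or shift anything else on the table.

Things in the scene. Friction and masses are not known exactly. Their poses are not given: they have to be found in the camera images.
- tally_stand: station to work on: fixed plate with wheel, pointer post and tray of 15 upright steel bearings. Origin: plate underside on the wheel's vertical axis; x runs from the wheel to post and tray (away from the robot), y left, z up. Plate: x -65..205, y -85..85, z 0..6 mm. Round housing under the wheel: radius 33, top z 48. The two stations may stand either way round, left or right
- tally_axis (a point): top centre of that station's white horizontal wheel, z 70 mm. Round core of radius 34 mm with six straight lobes every 60 degrees, 10 mm wide, z 52..70 mm: five end 56 mm from the axis, the long one at 74 mm, with a thin rib on top (to z 74). At rest each lobe is at a multiple of 60 degrees from the station's x axis
- tally_wheel (a joint): turn of that wheel in rad, growing clockwise seen from above. Clicks into rest every 1.047 (0, 1.047 .. 6.283); stops at -0.63 and 6.70. Long lobe's angle from station x, counter-clockwise: 300 deg minus this. Full = 5.236; starts near 0, 1.047, 2.094 or 3.142. A lobe pushed past half way (1 to 4 N at its end) snaps on to the next rest and stays
- tally_long_tip (a point): outer end of that wheel's long lobe, 74 mm from the axis, at mid-height of the lobe (61 mm above the table)
- tally_pointer (a point): top of the slim steel pointer post (8 mm square, 71 mm high) that stands at x = 88 mm, y = 0 of the station, between wheel and tray
- tally_tray (a point): top centre of the blue tray full of bearings: 100 x 165 mm, station x 100..200 mm, rim 56 mm above the table
- other_stand: the station to leave alone: same plate, wheel, post, sizes and axes as tally_stand, but its tray is empty
- other_long_tip (a point): outer end of the long lobe of the empty tray's wheel, 74 mm from its axis
- carton: closed cardboard carton, 70 x 50 x 60 mm high, between the two stations; loose, not to be disturbed; origin on its underside
- bearing: loose steel bearing lying flat, 48 mm across, 16 mm high; loose, not to be disturbed; origin on its underside
- jar: closed clear jar, 60 mm across, 85 mm high; loose, not to be disturbed; origin on its underside
- can: steel can, 54 mm across, 150 mm high; loose, not to be disturbed; origin on its underside
- tape: roll of tape lying flat, 90 mm across, 25 mm high; loose, not to be disturbed; origin on its underside
- wrench: steel wrench lying flat across the robot's front, 180 mm long; loose, not to be disturbed; origin on its underside
- screwdriver: screwdriver lying flat across the robot's front, 200 mm long; loose, not to be disturbed; origin on its underside

How it is judged (in metres and radians):
At the end, for the whole second after the job is handed in: The long lobe of the full tray's wheel rests at the pointer post (within 0.15 rad of 5.236 rad) and is still; the other wheel is in the click position it had; every loose thing is within 30 mm of where it stood (value of joint tally_wheel between 5.08599 and 5.38599 rad and velocity of joint tally_wheel between -0.1 and 0.1 rad/s and distance of other_long_tip from where it was at the start of the episode below 0.045 m and distance of each of carton, bearing, jar, can, tape, wrench, screwdriver from where it was at the start of the episode below 0.03 m); the robot touches nothing.
It fails at once if the wheel goes past the pointer towards the next click (value of joint tally_wheel above 5.75959 rad).
It fails at once if the empty tray's wheel is moved by a click (distance of other_long_tip from where it was at the start of the episode above 0.045 m).
It fails at once if a loose thing on the table is shifted, knocked or picked up (more than 30 mm) (distance of any of carton, bearing, jar, can, tape, wrench, screwdriver from where it was at the start of the episode above 0.03 m).
It also fails if it takes over 58 s, if anything falls off the work surface, if the arm or the gripper's body presses on something with over 40 N, if the wrist force passes 120 N, or if a joint passes its speed limit or range.

## Working session

There is one attempt and no reset: what is moved stays moved. The work goes in short steps, Python scripts to look and compute and a shell command to move; the robot and the scene stay as the last step left them, time stands still between calls to the robot, and variables do not carry over. Pictures are saved under pics/ and viewed, at most 10 in all, crops included, and the job is handed in when it is done.

```bash
mkdir -p pics; cat > h.py <<'E'
import numpy as np, cv2
from cell import bot
def cam(n):
    c=bot.camera(n); R=cv2.Rodrigues(np.array(c["rvec"],float))[0]; t=np.array(c["tvec"],float).ravel()
    return c,R,t
def onplane(c,R,t,uv,z):
    uv=np.atleast_2d(np.array(uv,float)); d=np.c_[uv,np.ones(len(uv))]@np.linalg.inv(c["mtx"]).T@R
    o=-R.T@t; return o+d*((z-o[2])/d[:,2])[:,None]
def cloud(c,R,t):
    h,w=c["range_z"].shape; u,v=np.meshgrid(np.arange(w),np.arange(h)); z=c["range_z"]
    p=np.stack([u*z,v*z,z],-1)@np.linalg.inv(c["mtx"]).T
    return (p-t)@R
def save(c,name): cv2.imwrite("pics/"+name,c["color"][:,:,::-1])
E
python3 - <<'E'
from h import *
for n in("top","side"):
    c,R,t=cam(n); save(c,n+"0.png"); print(n,-R.T@t,R[2])
    np.savez("/tmp/"+n,**{k:c[k] for k in c})
print(bot.get_obs())
E
```

```text
top [0.44185828 0.01879087 1.29106286] [ 0.10729816 -0.02258804 -0.99397026]
side [ 0.13143313 -0.52772117  0.9082292 ] [ 0.39050219  0.50009765 -0.77292327]
{'time': 0.1, 'q': array([ 6.22748196e+01,  5.03590160e+00,  7.86149612e+01, -2.95821191e-04,
        9.64640113e+01, -5.90787374e+00]), 'joint_vel': array([-2.08382357e-02, -3.34844788e-02, -2.79359218e-01, -2.05497648e-04,
       -3.10045371e-03,  8.46269433e-02]), 'effort': array([ 1.99478251e-03, -3.41252625e+01, -3.03302693e+01,  7.19877868e-02,
        3.04335065e-02, -1.01553749e-04]), 'tool_pos': array([0.20416991, 0.51012737, 0.18682143]), 'orientation': array([[-9.28373303e-01,  3.71647884e-01, -9.28214664e-04],
       [ 3.71648988e-01,  9.28371623e-01, -1.77712937e-03],
       [ 2.01261786e-04, -1.99480950e-03, -9.99997990e-01]]), 'ft_force': array([0.41355012, 0.35863247, 0.02295996]), 'moment': array([-0.00286373,  0.03758093,  0.06126021]), 'finger_force': 0.0, 'finger_gap': 0.09375582394974852}
```

View pics/top0.png

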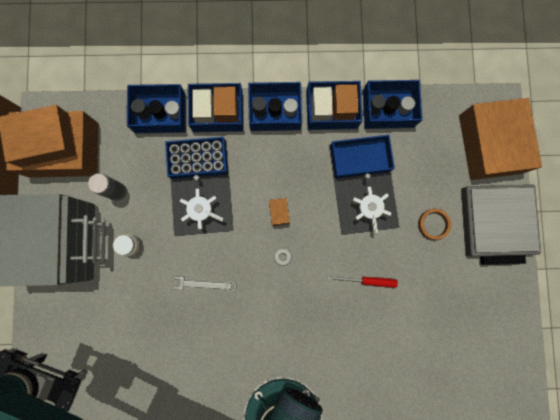

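View pics/side0.png

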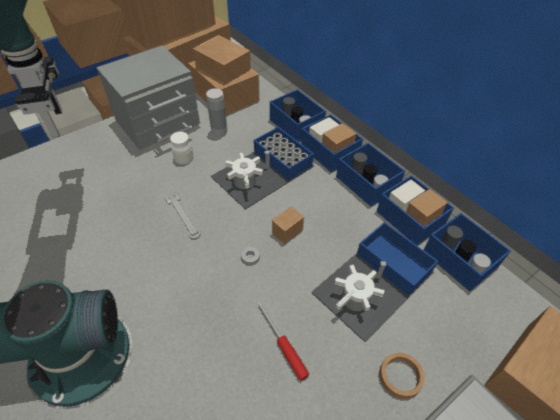

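The full tray is on the left of the top view (197,157), with its wheel at about (199,209) and its post near (196,178). The carton is at (279,211), the jar at (125,245) and the can at (100,184). Next I'll measure the wheel.

```bash
python3 - <<'E'
from h import *
c=dict(np.load("/tmp/top.npz")); R=cv2.Rodrigues(c["rvec"])[0]; t=c["tvec"].ravel()
im=c["color"]; m=np.zeros(im.shape[:2],np.uint8)
m[180:240,170:235]=((im.min(2)>150)*255)[180:240,170:235]
v,u=np.nonzero(m); P=onplane(c,R,t,np.c_[u,v],.07)[:,:2]
# core: erode to strip lobes
mc=cv2.morphologyEx(m,cv2.MORPH_OPEN,cv2.getStructuringElement(cv2.MORPH_ELLIPSE,(13,13)))
M=cv2.moments(mc,True); C=onplane(c,R,t,[M["m10"]/M["m00"],M["m01"]/M["m00"]],.07)[0]
print("axis",C,"core r",np.sqrt((mc>0).sum()/np.pi)/c["mtx"][0,0]*1.22)
d=P-C[:2]; r=np.hypot(*d.T); a=np.degrees(np.arctan2(d[:,1],d[:,0]))%360
for k in range(0,360,10):
    s=(np.abs((a-k+180)%360-180)<=5); print(k,round(r[s].max(),3) if s.any() else 0,end=" | ")
s=(r>.040)&(r<.054); print("\nlobe phase",np.degrees(np.angle(np.exp(6j*np.radians(a[s])).mean()))/6)
# tray blue
b=(im[:,:,2].astype(int)-im[:,:,0]>40); mm=np.zeros_like(m); mm[136:182,160:232]=b[136:182,160:232]
k=max(cv2.findContours(mm,0,2)[0],key=cv2.contourArea); rc=cv2.minAreaRect(k)
bx=onplane(c,R,t,cv2.boxPoints(rc),.056); print(bx.round(3))
P3=cloud(c,R,t)
for uv in[(196,178),(197,179),(199,205),(125,245),(100,184),(279,211)]: print(uv,P3[uv[1],uv[0]].round(3))
cv2.imwrite("pics/crop.png",cv2.resize(im[130:250,150:270,::-1],(600,600),interpolation=2))
E
```

```text
axis [0.58066185 0.21717367 0.07      ] core r 0.03290853681869533
0 0.053 | 10 0.053 | 20 0.033 | 30 0.032 | 40 0.032 | 50 0.032 | 60 0.054 | 70 0.053 | 80 0.031 | 90 0.03 | 100 0.031 | 110 0.033 | 120 0.053 | 130 0.054 | 140 0.033 | 150 0.032 | 160 0.033 | 170 0.033 | 180 0.055 | 190 0.055 | 200 0.032 | 210 0.032 | 220 0.032 | 230 0.034 | 240 0.071 | 250 0.072 | 260 0.033 | 270 0.033 | 280 0.031 | 290 0.033 | 300 0.055 | 310 0.055 | 320 0.033 | 330 0.032 | 340 0.032 | 350 0.033 | 
lobe phase 3.396085782965013
[[0.774 0.313 0.056]
 [0.784 0.146 0.056]
 [0.683 0.139 0.056]
 [0.673 0.304 0.056]]
(196, 178) [0.665 0.222 0.068]
(197, 179) [0.662 0.22  0.069]
(199, 205) [0.589 0.214 0.073]
(125, 245) [0.484 0.409 0.088]
(100, 184) [0.639 0.453 0.153]
(279, 211) [ 0.568 -0.005  0.058]
```

View pics/crop.png

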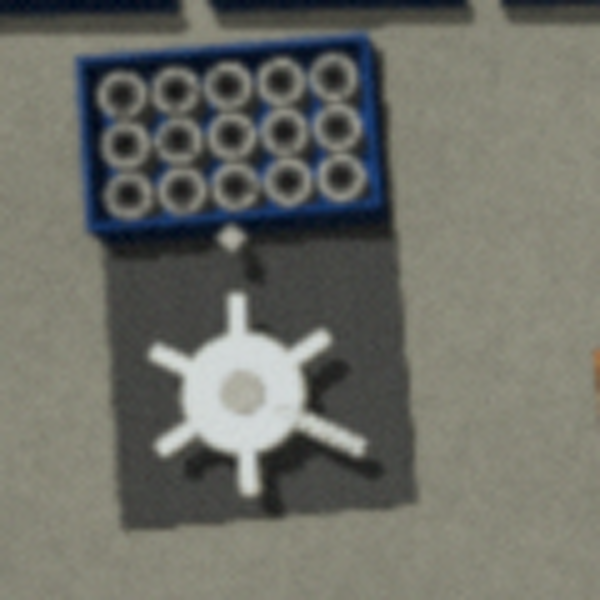

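Measured: the axis is at (0.581, 0.217), the station is turned about 3.4°, and the tray centre lies 148 mm from the axis (150 expected). The long lobe is at 240° in station axes, so the wheel is at 1.047 and needs 4 clicks. I'll use the same stroke four times on the robot-facing side: shut fingers push the 180° lobe to the left (+y).

First move is to a staging point near (0.482, 0.186), turning the tool by −65°.

```bash
python3 -m crank '[0.66,-0.77,0,0,0,-0.77, 0.66,-0.77,0,0,0,-0.77, 0.66,-0.77,0,0,0,-0.77, 0.66,-0.77,0,0,0,-0.77, 0.66,-0.77,0,0,0,-0.77, 0.66,-0.77,0,0,0,-0.77, 0.66,-0.77,0,0,0,-0.77, 0.66,-0.77,0,0,0,-0.77, 0.66,-0.77,0,0,0,-0.77, 0.66,-0.77,0,0,0,-0.77, 0.66,-0.77,0,0,0,-0.77, 0.66,-0.77,0,0,0,-0.77, 0.66,-0.77,0,0,0,-0.77, 0.66,-0.77,0,0,0,-0.77, 0,0,0,0,0,0, 0,0,0,0,0,0, 0,0,0,0,0,0]' -1
python3 - <<'E'
from h import *
c,R,t=cam("wrist"); save(c,"wrist1.png")
P=cloud(c,R,t); im=c["color"]
# wheel: white points at 66..76 mm height near the expected axis
w=(im.min(2)>130)&(P[:,:,2]>.062)&(P[:,:,2]<.08)&(np.hypot(P[:,:,0]-.581,P[:,:,1]-.217)<.09)
q=P[w]; print(w.sum(), np.median(q,0).round(4), q.min(0).round(3), q.max(0).round(3))
E
```

```text
time: 1.52
tool_pos: [0.481, 0.1875, 0.1874]
orientation: [[-0.062, 0.998, -0.001], [0.998, 0.062, 0.0], [0.0, -0.001, -1.0]]
ft_force: [-0.8, 0.2, -0.6]
finger_gap: 0.0005
finger_force: 0.0
5017 [0.5789 0.2193 0.0699] [0.524 0.151 0.067] [0.671 0.269 0.076]
```

View pics/wrist1.png

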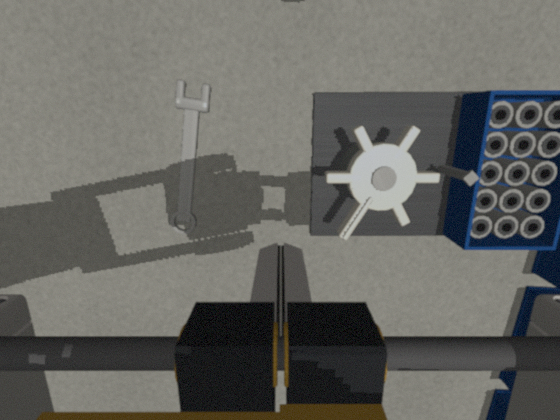

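The wrist view agrees: long lobe at the image's lower left (345,236), post at (471,178), wheel core at (383,177). The finger now goes down, radially in between the lobes, and makes the first stroke.

```bash
python3 -m crank '[0,0,-0.92,0,0,0, 0,0,-0.92,0,0,0, 0,0,-0.92,0,0,0, 0,0,-0.92,0,0,0, 0,0,0,0,0,0, 0,0,0,0,0,0, 0.84,0.05,0,0,0,0, 0.84,0.05,0,0,0,0, 0,0,0,0,0,0, 0,0,0,0,0,0]'
python3 -m crank '[-0.01,0.15,0,0,0,0, -0.01,0.15,0,0,0,0, -0.01,0.15,0,0,0,0, -0.01,0.15,0,0,0,0, -0.01,0.15,0,0,0,0, -0.01,0.15,0,0,0,0, -0.01,0.15,0,0,0,0, -0.01,0.15,0,0,0,0, -0.01,0.15,0,0,0,0, -0.01,0.12,0,0,0,0, 0,0,0,0,0,0, 0,0,0,0,0,0, 0,0,0,0,0,0]'
cat > look.py <<'E'
from h import *
import sys
c,R,t=cam("top"); im=c["color"]; save(c,sys.argv[1]+".png"); P=cloud(c,R,t)
w=np.zeros(im.shape[:2],bool); w[175:245,165:240]=(im.min(2)>140)[175:245,165:240]
v,u=np.nonzero(w); q=onplane(c,R,t,np.c_[u,v],.07)[:,:2]-[.5805,.2175]
r=np.hypot(*q.T); a=(np.degrees(np.arctan2(q[:,1],q[:,0]))-3.4)%360
for lo,hi in((.045,.054),(.062,.073)):
    s=(r>lo)&(r<hi); print(lo,{k:int((np.abs((a[s]-k+180)%360-180)<=7.5).sum()) for k in range(0,360,15)})
E
python3 look.py s1
```

```text
time: 2.4
tool_pos: [0.5339, 0.1911, 0.0801]
orientation: [[-0.062, 0.998, 0.004], [0.998, 0.062, 0.001], [0.001, 0.004, -1.0]]
ft_force: [-0.5, -0.8, 0.7]
finger_gap: 0.0008
finger_force: 0.0
time: 3.48
tool_pos: [0.529, 0.2342, 0.0775]
orientation: [[-0.061, 0.998, 0.0], [0.998, 0.061, -0.0], [-0.0, -0.0, -1.0]]
ft_force: [0.4, 0.3, -0.3]
finger_gap: 0.0006
finger_force: 0.0
0.045 {0: 9, 15: 0, 30: 0, 45: 0, 60: 0, 75: 0, 90: 0, 105: 0, 120: 0, 135: 0, 150: 0, 165: 0, 180: 4, 195: 0, 210: 0, 225: 0, 240: 11, 255: 0, 270: 0, 285: 0, 300: 13, 315: 0, 330: 0, 345: 0}
0.062 {0: 0, 15: 0, 30: 0, 45: 0, 60: 0, 75: 0, 90: 0, 105: 0, 120: 0, 135: 0, 150: 0, 165: 0, 180: 0, 195: 0, 210: 0, 225: 0, 240: 15, 255: 0, 270: 0, 285: 0, 300: 0, 315: 0, 330: 0, 345: 0}
```

```bash
python3 - <<'E'
from h import *
c,R,t=cam("side"); a=cv2.imread("pics/s1.png")[140:260,150:270]; b=c["color"][110:230,190:310,::-1]
cv2.imwrite("pics/pair.png",np.hstack([cv2.resize(x,(400,400),interpolation=2) for x in(a,b)]))
E
```

```text
(no output)
```

View pics/pair.png

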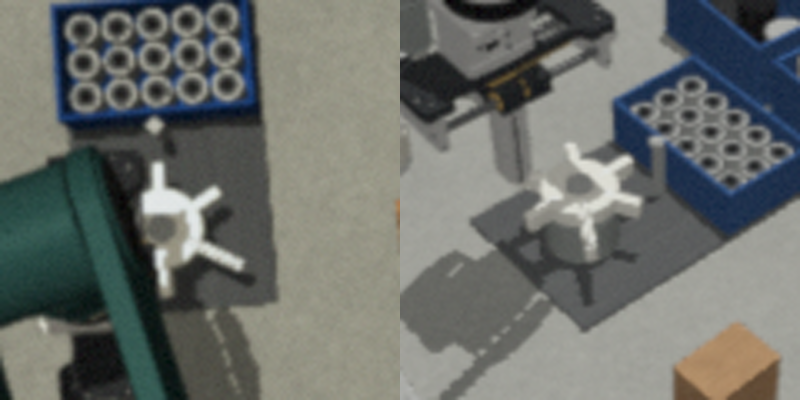

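The top view still has the long lobe at 240°, and the side view shows the finger beyond the lobe's end. So the finger slid off the lobe, which suggests the tips are slimmer than I assumed. I'll measure the tip with the wrist camera's depth.

```bash
python3 - <<'E'
from h import *
c,R,t=cam("wrist"); P=cloud(c,R,t); o=bot.get_obs(); T=o["tool_pos"]; Q=(P-T)@np.array(o["orientation"])
m=(np.abs(Q[:,:,1])<.03)&(np.abs(Q[:,:,0])<.025)&(Q[:,:,2]<.03)&(Q[:,:,2]>-.06)&(c["range_z"]>0)
q=Q[m]; print(T.round(4))
for z in np.arange(-.05,.03,.008):
    s=q[np.abs(q[:,2]-z)<.004]
    if len(s): print(round(z,3),len(s),s.min(0).round(4),s.max(0).round(4))
# wheel seen by the wrist
w=(c["color"].min(2)>130)&(P[:,:,2]>.062)&(P[:,:,2]<.078)&(np.hypot(P[:,:,0]-.58,P[:,:,1]-.218)<.09)
mc=cv2.morphologyEx(w.astype(np.uint8),cv2.MORPH_OPEN,cv2.getStructuringElement(2,(31,31)))
M=cv2.moments(mc,True)
if M["m00"]: print("axis",onplane(c,R,t,[M["m10"]/M["m00"],M["m01"]/M["m00"]],.07).round(4),M["m00"])
save(c,"w2.png")
E
```

```text
[0.5291 0.2341 0.0775]
-0.05 363 [ 0.0082 -0.0128 -0.054 ] [ 0.0109  0.0118 -0.046 ]
-0.042 305 [ 0.008  -0.0128 -0.046 ] [ 0.0109  0.0117 -0.038 ]
-0.034 259 [ 0.0082 -0.0127 -0.038 ] [ 0.0111  0.0118 -0.03  ]
-0.026 213 [ 0.0082 -0.0127 -0.03  ] [ 0.0108  0.0116 -0.0221]
-0.018 57 [ 0.0083 -0.0066 -0.022 ] [ 0.0107  0.0062 -0.017 ]
0.006 905 [-0.0249  0.0164  0.0058] [0.025 0.03  0.01 ]
0.014 119 [-0.0146  0.016   0.01  ] [0.0074 0.0285 0.0179]
0.022 61 [-0.0144  0.016   0.0181] [0.0071 0.0282 0.0232]
```

View pics/w2.png

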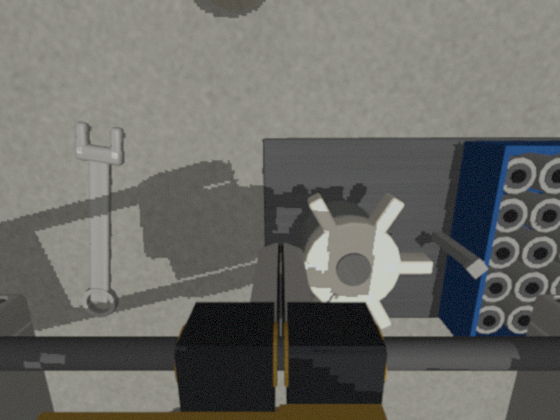

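```bash
python3 - <<'E'
from h import *
c,R,t=cam("wrist"); o=bot.get_obs(); T=o["tool_pos"]; O=np.array(o["orientation"])
for p in[(.008,0,-.017),(.008,0,0),(.008,0,.019),(-.008,0,.019),(.008,.0125,.019),(.008,-.0125,.019),(.008,.0125,-.02)]:
    X=T+O@np.array(p); uv=cv2.projectPoints(X[None],c["rvec"],c["tvec"],c["mtx"],None)[0].ravel(); print(p,uv.round(),end=" ")
    u,v=uv.round().astype(int); print(c["range_z"][v,u] if 0<=u<560 and 0<=v<420 else None,(R@X+t)[2])
P=cloud(c,R,t); Q=(P-T)@O
for v in range(235,300,6): print(v,Q[v,270].round(3),Q[v,290].round(3),c["color"][v,270])
w=(np.abs(P[:,:,2]-.0695)<.006)&(c["color"].min(2)>90)&(np.hypot(P[:,:,0]-.58,P[:,:,1]-.218)<.09)
q=P[w]-[.5805,.2175,0]; r=np.hypot(q[:,0],q[:,1]); a=(np.degrees(np.arctan2(q[:,1],q[:,0]))-3.4)%360
s=(r>.04)&(r<.055); print({k:int((np.abs((a[s]-k+180)%360-180)<=5).sum()) for k in range(0,360,10)})
E
```

```text
(0.008, 0, -0.017) [281. 246.] 0.18988036 0.19310618688731515
(0.008, 0, 0) [281. 236.] 0.28670156 0.2094340115997177
(0.008, 0, 0.019) [281. 226.] 0.28346762 0.22768275686652054
(-0.008, 0, 0.019) [281. 247.] 0.18908906 0.23213742923221103
(0.008, 0.0125, 0.019) [299. 226.] 0.28265387 0.22768440121314684
(0.008, -0.0125, 0.019) [263. 226.] 0.28929678 0.22768111251989423
(0.008, 0.0125, -0.02) [302. 247.] 0.26682624 0.190226450402341
235 [-0.018 -0.01   0.071] [-0.018  0.008  0.071] [46 50 51]
241 [-0.025 -0.01   0.073] [-0.024  0.008  0.072] [54 52 52]
247 [ 0.01  -0.007 -0.025] [ 0.01   0.005 -0.025] [86 82 78]
253 [ 0.01  -0.006 -0.032] [ 0.01   0.005 -0.032] [86 86 83]
259 [ 0.011 -0.006 -0.042] [ 0.01   0.004 -0.041] [91 86 85]
265 [ 0.01  -0.006 -0.048] [ 0.01   0.004 -0.047] [87 84 80]
271 [ 0.01  -0.006 -0.055] [ 0.01   0.004 -0.055] [90 87 85]
277 [ 0.011 -0.005 -0.062] [ 0.01   0.004 -0.061] [87 84 82]
283 [ 0.01  -0.005 -0.067] [ 0.01   0.004 -0.066] [87 87 84]
289 [ 0.01  -0.005 -0.071] [ 0.01   0.004 -0.072] [89 88 84]
295 [ 0.01  -0.005 -0.077] [ 0.01   0.003 -0.077] [88 87 86]
{0: 211, 10: 124, 20: 0, 30: 0, 40: 0, 50: 0, 60: 243, 70: 126, 80: 0, 90: 0, 100: 0, 110: 24, 120: 275, 130: 28, 140: 0, 150: 0, 160: 0, 170: 0, 180: 0, 190: 0, 200: 0, 210: 0, 220: 0, 230: 0, 240: 0, 250: 0, 260: 0, 270: 0, 280: 0, 290: 14, 300: 185, 310: 24, 320: 0, 330: 0, 340: 0, 350: 1}
```

The wrist depth puts the visible finger end 17–19 mm behind the TCP, not ahead of it, so the finger may have passed over the wheel. I'll check the tip height in the side camera.

```bash
python3 - <<'E'
from h import *
c,R,t=cam("side"); o=bot.get_obs(); T=o["tool_pos"]; O=np.array(o["orientation"]); P=cloud(c,R,t)
Q=(P-T)@O; m=(np.abs(Q[:,:,0])<.014)&(np.abs(Q[:,:,1])<.018)&(np.abs(P[:,:,2]-.12)<.048)&(c["range_z"]>0)
q=Q[m]
for z in np.arange(-.05,.03,.006):
    s=q[np.abs(q[:,2]-z)<.003]
    if len(s): print(round(z,3),len(s),s.min(0).round(4),s.max(0).round(4))
for z in(-.019,0,.019):
    print(z,cv2.projectPoints((T+O@np.array([0,0,z]))[None],c["rvec"],c["tvec"],c["mtx"],None)[0].ravel().round(1))
cv2.imwrite("pics/side3.png",cv2.resize(c["color"][120:200,180:290,::-1],(770,560),interpolation=2))
E
```

```text
-0.05 24 [-0.0121 -0.0129 -0.053 ] [ 0.0091  0.012  -0.0472]
-0.044 19 [-0.0113 -0.0129 -0.0469] [ 0.0061  0.0118 -0.0411]
-0.038 19 [-0.0119 -0.0133 -0.0409] [ 0.0026  0.0108 -0.0352]
-0.032 16 [-0.0112 -0.0135 -0.0345] [ 0.0063  0.011  -0.029 ]
-0.026 13 [-0.0132 -0.0117 -0.0287] [ 0.0066  0.0093 -0.024 ]
-0.02 5 [-0.0112 -0.0048 -0.0229] [-0.0084  0.0034 -0.0206]
-0.014 1 [-0.0054  0.0022 -0.0161] [-0.0054  0.0022 -0.0161]
-0.019 [224.1 162.5]
0 [224.7 167.5]
0.019 [225.3 172.3]
```

View pics/side3.png

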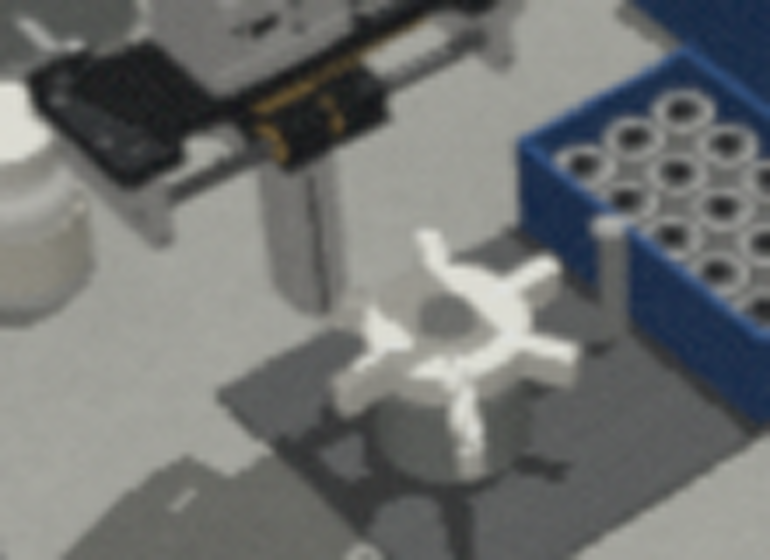

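Side view: the finger ends in mid-air at about (320,310) in the crop, above and behind the wheel. Both cameras put the tip about 19 mm behind the reported TCP, so it really was near z = 0.097, and the stroke passed over the wheel untouched (forces were near 0). The cameras got the known object heights right, so I trust them: back out, return, and go 47 mm lower, to a tip height of about 0.050.

```bash
python3 -m crank '[-0.84,-0.05,0,0,0,0, -0.84,-0.05,0,0,0,0, 0.03,-0.49,0,0,0,0, 0.03,-0.49,0,0,0,0, 0.03,-0.49,0,0,0,0, 0,0,-0.78,0,0,0, 0,0,-0.78,0,0,0, 0,0,0,0,0,0, 0,0,0,0,0,0, 0,0,0,0,0,0]'
cat > tip.py <<'E'
from h import *
for n in("side","wrist"):
    c,R,t=cam(n); o=bot.get_obs(); T=o["tool_pos"]; O=np.array(o["orientation"]); P=cloud(c,R,t); Q=(P-T)@O
    m=(np.abs(Q[:,:,0])<.013)&(np.abs(Q[:,:,1])<.016)&(np.abs(Q[:,:,2]+.02)<.045)&(P[:,:,2]>.015)&(c["range_z"]>0)
    q=P[m]; print(n,m.sum(),"tip z",np.sort(q[:,2])[:6].round(4),"centre",((q.min(0)+q.max(0))/2).round(4))
E
python3 tip.py
```

```text
time: 4.57
tool_pos: [0.482, 0.1874, 0.0317]
orientation: [[-0.061, 0.998, 0.001], [0.998, 0.061, 0.0], [0.0, 0.001, -1.0]]
ft_force: [0.3, -0.6, 0.1]
finger_gap: 0.0007
finger_force: 0.0
side 123 tip z [0.047  0.0502 0.0504 0.0518 0.0535 0.0535] centre [0.4816 0.1851 0.072 ]
wrist 1794 tip z [0.0497 0.05   0.05   0.0501 0.0502 0.0503] centre [0.4812 0.1963 0.0736]
```

Both cameras now give a tip height of 0.050 m, level with the underside of the lobes. Going in for stroke 1.

```bash
python3 -m crank '[0.84,0.05,0,0,0,0, 0.84,0.05,0,0,0,0, 0,0,0,0,0,0, 0,0,0,0,0,0]'
python3 -m crank '[-0.01,0.15,0,0,0,0, -0.01,0.15,0,0,0,0, -0.01,0.15,0,0,0,0, -0.01,0.15,0,0,0,0, -0.01,0.15,0,0,0,0, -0.01,0.15,0,0,0,0, -0.01,0.15,0,0,0,0, -0.01,0.15,0,0,0,0, -0.01,0.15,0,0,0,0, -0.01,0.12,0,0,0,0, 0,0,0,0,0,0, 0,0,0,0,0,0, 0,0,0,0,0,0]'
python3 -m crank '[-0.84,-0.05,0,0,0,0, -0.84,-0.05,0,0,0,0, 0.03,-0.49,0,0,0,0, 0.03,-0.49,0,0,0,0, 0.03,-0.49,0,0,0,0, 0,0,0,0,0,0, 0,0,0,0,0,0]'
python3 look.py s2
```

```text
time: 5.0
tool_pos: [0.5332, 0.1905, 0.0318]
orientation: [[-0.061, 0.998, 0.002], [0.998, 0.061, 0.0], [0.0, 0.002, -1.0]]
ft_force: [-0.9, -0.3, 0.2]
finger_gap: -0.0
finger_force: 0.0
time: 6.08
tool_pos: [0.5287, 0.2344, 0.0306]
orientation: [[-0.061, 0.998, 0.0], [0.998, 0.061, 0.0], [0.0, 0.0, -1.0]]
ft_force: [-0.0, 0.5, -0.2]
finger_gap: 0.0002
finger_force: 0.0
time: 6.67
tool_pos: [0.4812, 0.1869, 0.0309]
orientation: [[-0.059, 0.998, 0.0], [0.998, 0.059, 0.001], [0.001, 0.0, -1.0]]
ft_force: [0.1, -0.2, 0.4]
finger_gap: 0.0005
finger_force: 0.0
0.045 {0: 9, 15: 0, 30: 0, 45: 0, 60: 12, 75: 0, 90: 0, 105: 0, 120: 11, 135: 0, 150: 0, 165: 0, 180: 0, 195: 0, 210: 0, 225: 0, 240: 1, 255: 0, 270: 0, 285: 0, 300: 13, 315: 0, 330: 0, 345: 0}
0.062 {0: 0, 15: 0, 30: 0, 45: 0, 60: 0, 75: 0, 90: 0, 105: 0, 120: 0, 135: 0, 150: 0, 165: 0, 180: 0, 195: 0, 210: 0, 225: 0, 240: 0, 255: 0, 270: 0, 285: 0, 300: 0, 315: 0, 330: 0, 345: 0}
```

The long lobe has left 240° and all visible lobes are at rest. At 180° it would be hidden by the arm. Stroke 2 should bring it to 120°, where the top camera can see it.

```bash
python3 -m crank '[0.84,0.05,0,0,0,0, 0.84,0.05,0,0,0,0, 0,0,0,0,0,0, 0,0,0,0,0,0, -0.01,0.15,0,0,0,0, -0.01,0.15,0,0,0,0, -0.01,0.15,0,0,0,0, -0.01,0.15,0,0,0,0, -0.01,0.15,0,0,0,0, -0.01,0.15,0,0,0,0, -0.01,0.15,0,0,0,0, -0.01,0.15,0,0,0,0, -0.01,0.15,0,0,0,0, -0.01,0.12,0,0,0,0, 0,0,0,0,0,0, 0,0,0,0,0,0, 0,0,0,0,0,0]'
python3 -m crank '[-0.84,-0.05,0,0,0,0, -0.84,-0.05,0,0,0,0, 0.03,-0.49,0,0,0,0, 0.03,-0.49,0,0,0,0, 0.03,-0.49,0,0,0,0, 0,0,0,0,0,0, 0,0,0,0,0,0]'
python3 look.py s3
```

```text
time: 8.13
tool_pos: [0.5284, 0.2344, 0.0307]
orientation: [[-0.061, 0.998, 0.0], [0.998, 0.061, 0.0], [0.0, 0.0, -1.0]]
ft_force: [-0.9, 0.0, -0.1]
finger_gap: 0.0004
finger_force: 0.0
time: 8.72
tool_pos: [0.4808, 0.1869, 0.0309]
orientation: [[-0.059, 0.998, 0.0], [0.998, 0.059, 0.001], [0.001, 0.0, -1.0]]
ft_force: [0.1, 0.4, 0.6]
finger_gap: -0.0002
finger_force: 0.0
0.045 {0: 9, 15: 0, 30: 0, 45: 0, 60: 12, 75: 0, 90: 0, 105: 0, 120: 9, 135: 0, 150: 0, 165: 0, 180: 0, 195: 0, 210: 0, 225: 0, 240: 1, 255: 0, 270: 0, 285: 0, 300: 13, 315: 0, 330: 0, 345: 0}
0.062 {0: 0, 15: 0, 30: 0, 45: 0, 60: 0, 75: 0, 90: 0, 105: 0, 120: 4, 135: 0, 150: 0, 165: 0, 180: 0, 195: 0, 210: 0, 225: 0, 240: 0, 255: 0, 270: 0, 285: 0, 300: 0, 315: 0, 330: 0, 345: 0}
```

The long lobe is at 120°, partly hidden. Two more clicks to go, so stroke 3.

```bash
python3 -m crank '[0.84,0.05,0,0,0,0, 0.84,0.05,0,0,0,0, 0,0,0,0,0,0, 0,0,0,0,0,0, -0.01,0.15,0,0,0,0, -0.01,0.15,0,0,0,0, -0.01,0.15,0,0,0,0, -0.01,0.15,0,0,0,0, -0.01,0.15,0,0,0,0, -0.01,0.15,0,0,0,0, -0.01,0.15,0,0,0,0, -0.01,0.15,0,0,0,0, -0.01,0.15,0,0,0,0, -0.01,0.12,0,0,0,0, 0,0,0,0,0,0, 0,0,0,0,0,0, 0,0,0,0,0,0]'
python3 -m crank '[-0.84,-0.05,0,0,0,0, -0.84,-0.05,0,0,0,0, 0.03,-0.49,0,0,0,0, 0.03,-0.49,0,0,0,0, 0.03,-0.49,0,0,0,0, 0,0,0,0,0,0, 0,0,0,0,0,0]'
python3 look.py s4
```

```text
time: 10.18
tool_pos: [0.5281, 0.2344, 0.0307]
orientation: [[-0.061, 0.998, 0.0], [0.998, 0.061, 0.0], [0.0, 0.0, -1.0]]
ft_force: [0.0, 0.5, -0.5]
finger_gap: 0.0003
finger_force: 0.0
time: 10.77
tool_pos: [0.4806, 0.187, 0.0309]
orientation: [[-0.059, 0.998, 0.0], [0.998, 0.059, 0.001], [0.001, 0.0, -1.0]]
ft_force: [-0.7, -0.3, -0.7]
finger_gap: 0.0001
finger_force: 0.0
0.045 {0: 9, 15: 0, 30: 0, 45: 0, 60: 10, 75: 0, 90: 0, 105: 0, 120: 12, 135: 0, 150: 0, 165: 0, 180: 0, 195: 0, 210: 0, 225: 0, 240: 1, 255: 0, 270: 0, 285: 0, 300: 13, 315: 0, 330: 0, 345: 0}
0.062 {0: 0, 15: 0, 30: 0, 45: 0, 60: 14, 75: 0, 90: 0, 105: 0, 120: 0, 135: 0, 150: 0, 165: 0, 180: 0, 195: 0, 210: 0, 225: 0, 240: 0, 255: 0, 270: 0, 285: 0, 300: 0, 315: 0, 330: 0, 345: 0}
```

The long lobe is at 60°, so one click remains. After the last stroke I'll back out, rise and look.

```bash
python3 -m crank '[0.84,0.05,0,0,0,0, 0.84,0.05,0,0,0,0, 0,0,0,0,0,0, 0,0,0,0,0,0, -0.01,0.15,0,0,0,0, -0.01,0.15,0,0,0,0, -0.01,0.15,0,0,0,0, -0.01,0.15,0,0,0,0, -0.01,0.15,0,0,0,0, -0.01,0.15,0,0,0,0, -0.01,0.15,0,0,0,0, -0.01,0.15,0,0,0,0, -0.01,0.15,0,0,0,0, -0.01,0.12,0,0,0,0, 0,0,0,0,0,0, 0,0,0,0,0,0, 0,0,0,0,0,0]'
python3 -m crank '[-0.84,-0.05,0,0,0,0, -0.84,-0.05,0,0,0,0, 0,0,1,0,0,0, 0,0,1,0,0,0, 0,0,1,0,0,0, 0,0,1,0,0,0, 0,0,1,0,0,0, -1,0,0,0,0,0, -1,0,0,0,0,0, -1,0,0,0,0,0, -1,0,0,0,0,0, 0,0,0,0,0,0, 0,0,0,0,0,0, 0,0,0,0,0,0]'
python3 look.py s5
```

```text
time: 12.23
tool_pos: [0.5278, 0.2344, 0.0307]
orientation: [[-0.061, 0.998, 0.0], [0.998, 0.061, 0.0], [0.0, 0.0, -1.0]]
ft_force: [-0.8, -0.8, 0.8]
finger_gap: 0.0006
finger_force: 0.0
time: 13.4
tool_pos: [0.3581, 0.2313, 0.181]
orientation: [[-0.061, 0.998, 0.001], [0.998, 0.061, 0.0], [0.0, 0.001, -1.0]]
ft_force: [0.3, -0.2, -1.1]
finger_gap: 0.0008
finger_force: 0.0
0.045 {0: 10, 15: 0, 30: 0, 45: 0, 60: 12, 75: 0, 90: 0, 105: 0, 120: 13, 135: 0, 150: 0, 165: 0, 180: 12, 195: 0, 210: 0, 225: 0, 240: 12, 255: 0, 270: 0, 285: 0, 300: 13, 315: 0, 330: 0, 345: 0}
0.062 {0: 11, 15: 0, 30: 0, 45: 0, 60: 0, 75: 0, 90: 0, 105: 0, 120: 0, 135: 0, 150: 0, 165: 0, 180: 0, 195: 0, 210: 0, 225: 0, 240: 0, 255: 0, 270: 0, 285: 0, 300: 0, 315: 0, 330: 0, 345: 0}
```

View pics/s5.png

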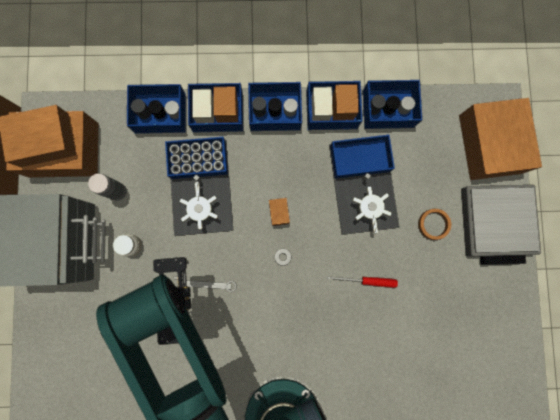

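The long lobe now points at the post (197,180) and all six lobes are at rest. The other wheel (372,207) and the loose things are where they were, and the arm is clear of everything.

```bash
python3 -c "
from cell import bot
print(bot.sign_off())"
```

```text
the job is handed in; nothing more can be done
None
```

The full tray's wheel was clicked four times clockwise and its long lobe rests at the pointer post, with the other wheel and the loose things looking unmoved in the last top view; handed in at about 13.5 s, no verdict shown.

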